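# Release and hold back the belt tensioner of a ticket transport unit

## Task

Get the ticket transport unit ready for a new belt: turn the brass hex lock nut by hand, anticlockwise a quarter turn as far as it goes, so that its dog swings out from behind the tensioner arm. Then push the sprung arm back by its upright roller, past the ratchet click and right on to the back stop, and finish while still holding it there with the fingers, because without the hand it would spring back onto the ratchet. Leave the loose parts lying about where they are.

Things in the scene. Friction and masses are not known exactly. Their poses are not given: they have to be found in the camera images.
- transport_plate: aluminium plate, 250 x 200 x 12 mm, fixed to the desk; origin at the centre of its underside. In its frame (mm): arm pivot (80, -35), nut axis (10, 25), roller at rest (-45, -35). Motor can 42 across, top at 58, at (95, 70); black pulley 32 across, top at 49, at (-105, 78); spring on the arm's pivot to 46; the rest but roller and nut is under 31. Black back stop peg ahead of the arm near its tip
- tensioner_arm: flat steel arm, 145 mm from pivot to tip, 14 mm wide, top 28 mm above the desk, swinging level about an upright pivot. Origin on the pivot axis at desk height; the tip lies along its own -x axis; it is pushed towards its own +y side (at rest the plate's +y). The upright roller stands on it near the tip
- roller (a point): middle of the grey upright roller on the arm, 22 mm in diameter, 125 mm from the pivot, from 28 to 78 mm above the desk (a thin pin end to 82 mm); this point is on its axis, 53 mm above the desk. Its axes turn with the arm. The roller does not spin
- tension (a joint): swing of the tensioner arm, rad: 0 at rest, 0.48 at the back stop, growing as it is pushed back (clockwise from above). The ratchet clicks at about 0.33; an arm let go beyond that springs back to rest there. With the nut locked the dog stops it near 0.05. Pushing at the roller takes about 5 N at rest, 10 N at the back stop, 1 to 2 N more while passing the pawl
- pawl (a joint): angle of the sprung ratchet pawl, rad: 0 when dropped in, growing to about 0.14 as the passing arm pushes it aside; it falls back to 0 behind the arm at the click
- pawl_tip (a point): tip of the pawl, a dark steel strut 40 x 7 x 10 mm lying beside the arm's tip, top 26 mm above the desk
- lock_nut (a joint): turn of the lock nut, rad: 0 locked, 1.57 fully open at its stop, growing anticlockwise from above. Starts between 0 and 0.2. It turns stiffly (about 0.25 N m) and stays where it is left
- nut (a point): top of the brass hex lock nut, on its axis, 70 mm above the desk. Hexagon 26 mm across flats, from 36 to 70 mm above the desk; one pair of flats faces along this point's own x axis, the others at 60 degree steps. Under it a steel dog, 12 mm wide, top at 28 mm, reaches 50 mm from the axis along the point's -y axis. Clear space for fingers around the hexagon above 31 mm
- ticket_insert: orange plastic ticket slot insert, 55 x 85 x 30 mm, a bystander; origin under its centre
- solenoid: bright metal solenoid, 50 x 30 x 28 mm with a plunger, a bystander lying beside the plate; origin under its centre
- foot_a: green rubber mounting foot, 20 mm across and 15 mm tall, a bystander standing on the plate; origin under its centre
- foot_b: second green rubber mounting foot, same size, also standing on the plate, a bystander
- bench_block: dull black iron bench block, 80 x 80 x 35 mm, a bystander; origin under its centre
- screwdriver: screwdriver, 190 mm long, a bystander lying on the desk; origin under its middle

How it is judged:
On the way, in this order (a step that is already met when the one before it is completed fails the run):
1. the lock nut is turned open (value of joint lock_nut above 1.25 rad), for 0.2 s.
2. the arm is past the ratchet and the pawl has dropped in behind it (value of joint tension above 0.33 rad and value of joint pawl below 0.06 rad), for 0.1 s.
At the end, for the whole second after the job is handed in: The fingers are pressing on the tensioner arm or its roller with more than 3 N and hold it still at a swing of more than 0.42 rad (within about 8 mm of the back stop, at the roller), the pawl is down behind it (below 0.06 rad) and the lock nut is open (above 1.25 rad) (value of joint tension above 0.42 rad and velocity of joint tension between -0.05 and 0.05 rad/s and value of joint pawl below 0.06 rad and value of joint lock_nut above 1.25 rad and contact force between the fingers and tensioner_arm above 3 N); the arm keeps its last pose, push and grip.
It fails at once if a loose part lying about is pushed more than 30 mm (distance of any of ticket_insert, solenoid, foot_a, foot_b, bench_block, screwdriver from where it was at the start of the episode above 0.03 m).
It also fails if it takes over 48 s, if anything falls off the work surface, if the arm or the gripper's body presses on something with over 40 N, if the wrist force passes 120 N, or if a joint passes its speed limit or range.

## Robot

A 6-joint arm with a two-finger parallel gripper is mounted at the origin on the work surface. World frame = base frame: x ahead of the robot, y to its left, z up, the work surface at z = 0. Lengths are in m, angles in rad, forces in N, time in s.
With the tool pointing down it reaches from about 0.35 to 0.95 m from the base axis. Payload 17.4 kg.
Tool frame: the origin (TCP) lies between the finger pads; the fingertips stand 11 mm ahead of it and the grasp point (between the pads) lies 8 mm behind it; z points along the fingers, y is the line along which they close (so a half turn about z gives the same grasp; the last joint's range is limited). The gripper opens to 93 mm and grips with 3 to 60 N. Pads are 15 mm wide; open, the fingers measure 128 mm over their backs; the gripper's body (75 mm by 188 mm) begins 65 mm behind the grasp point.
Start: joints at [1.255, 0.116, 1.442, -0, 1.584, -0.038], TCP at [0.185, 0.649, 0.23] pointing down, gripper open.
Joint ranges: [-2.83, 2.83], [-0.83, 2.19], [0.07, 2.5], [-1.14, 4.28], [0.01, 3], [-2.97, 2.97]. Speed limits (rad/s): [1.89, 1.89, 2.22, 3.14, 3.14, 3.14].

## Interface

Orientations are given as a 3x3 rotation matrix whose columns are the frame's x, y, z axes.
In Python, from bench import manip gives the robot as it stands. The module is installed in compiled form; this text tells all that it offers. Calls block until the motion is done:
- manip.movep(position, orientation): joint-space move of the TCP to a pose.
- manip.servo_line(position, velocity=0.15, attitude=None): straight line of the TCP; attitude=None keeps the orientation; velocity is the mean speed in m/s.
- manip.move_joints(angles): joint-space move.
- manip.move_gripper(opening): opening from 0.0 (shut) to 1.0 (fully open); the grip force is fixed at half the most; returns when the fingers have stopped.
- manip.pause(seconds).
- manip.solve_ik(position, orientation): joint angles nearest the present ones, or None.
- manip.read_camera(name): name is "scene" or "top" or "wrist"; returns a dict with "frame" (384x512x3 uint8, blue, green, red), "z_map" (384x512 float32, m along the optical axis (not along the pixel's ray), 0 where there is no reading), "camera_matrix" (3x3 intrinsics, pixels), "origin" and "attitude" of the camera in the world. Camera axes: x right, y up, looking along -z (the intrinsics and any distortion apply to the point x, -y, -z); pixel columns grow to the right and rows downward; lengths in m; the calibration is good to about 2 mm. A picture is of the moment at which its call begins.
A pose or a line that the arm cannot do raises manip.MotionError and nothing moves.
- manip.sign_off(): hands the job in; it is judged then, once.
Readings, each from a call of its own:
- manip.read_t(): time.
- manip.read_joint_pos(): joint angles.
- manip.read_joint_velocities(): joint speeds.
- manip.read_tau(): joint torques, N m.
- manip.read_tool_pos(): TCP position.
- manip.read_tcp_rot(): TCP orientation.
- manip.read_force(): force on the tool from outside, world axes, zero at the start.
- manip.read_ft_torque(): the same for the moment, N m.
- manip.read_grip_width(): opening from 0.0 (shut) to 1.0 (fully open).
- manip.read_grasp_force(): force on a finger pad.
Only numpy, scipy, OpenCV 4.12 (cv2) and the standard library are available. Lean on these libraries where they do the work, as an engineer would, in place of code of your own. Each camera call takes 0.05 s, during which the arm holds its last target. There are 200 camera calls.

## Working session

There is one attempt and no reset: what is moved stays moved. The work goes in short steps, each a Python script; the robot and the scene stay as the last script left them, time stands still between calls to the robot, and variables do not carry over. Pictures are saved under pics/ and viewed, at most 10 in all, crops included, and the job is handed in when it is done.

```bash
mkdir -p pics; python3 - <<'E'
from bench import manip
import cv2, numpy as np
for n in ["top","scene"]:
    c=manip.read_camera(n); cv2.imwrite(f"pics/{n}0.png",c["frame"]); np.savez(n+"0.npz",**c)
    print(n,c["camera_matrix"],c["origin"],c["attitude"],[k for k in c])
print(manip.read_t(),manip.read_tcp_rot())
E
```

```text
top [[445.79814999   0.         251.669011  ]
 [  0.         445.79814999 201.85471665]
 [  0.           0.           1.        ]] [ 0.23794573 -0.00829431  1.44223379] [[ 1.23378879e-02  9.74094776e-01 -2.25803331e-01]
 [-9.99920666e-01  1.25922184e-02 -3.13967250e-04]
 [ 2.53753101e-03  2.25789291e-01  9.74172858e-01]] ['frame', 'z_map', 'camera_matrix', 'origin', 'attitude']
scene [[380.87897625   0.         256.16277723]
 [  0.         380.87897625 193.38285461]
 [  0.           0.           1.        ]] [ 1.35275192 -0.16426111  0.82596018] [[ 1.62404441e-01 -6.72684815e-01  7.21886374e-01]
 [ 9.86724236e-01  1.10927014e-01 -1.18619056e-01]
 [-2.83462580e-04  7.31567042e-01  6.81769450e-01]] ['frame', 'z_map', 'camera_matrix', 'origin', 'attitude']
0.1 [[-9.61666688e-01  2.74220856e-01 -3.21230448e-04]
 [ 2.74221041e-01  9.61666202e-01 -9.67957151e-04]
 [ 4.34824268e-05 -1.01894029e-03 -9.99999480e-01]]
```

View pics/top0.png

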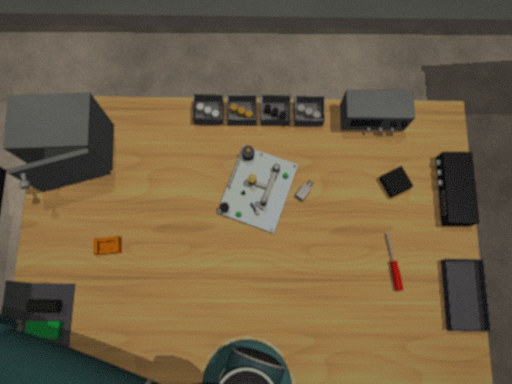

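View pics/scene0.png

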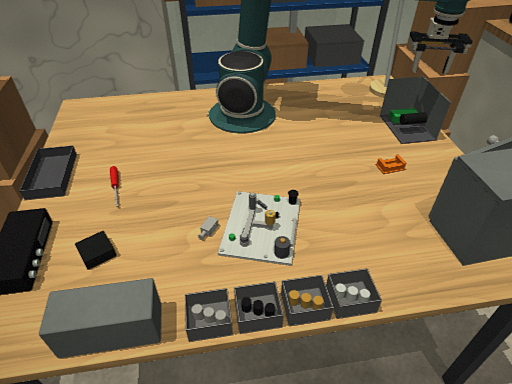

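The top view shows the plate at about (258,190), with the motor at (248,153), pulley at (224,208), nut at (252,180), pivot at (276,168) and roller at (264,205). In the scene view the nut is at (270,216) and the roller at (252,200). Next I'll get a rough pose and look closer with the wrist camera.

```bash
cat > h.py <<'E'
import numpy as np, cv2
def ray(c,u,v):
    K=c["camera_matrix"]; d=np.array([(u-K[0,2])/K[0,0],-(v-K[1,2])/K[1,1],-1.])
    return np.array(c["attitude"])@d
def onplane(c,u,v,z):
    d=ray(c,u,v); o=np.array(c["origin"]); return o+d*(z-o[2])/d[2]
def proj(c,p):
    q=np.array(c["attitude"]).T@(np.array(p)-c["origin"]); K=c["camera_matrix"]
    return np.array([K[0,2]-K[0,0]*q[0]/q[2],K[1,2]+K[1,1]*q[1]/q[2]])
def down(yaw): # tool x at yaw, z down
    c,s=np.cos(yaw),np.sin(yaw); return np.array([[c,s,0],[s,-c,0],[0,0,-1.]])
E
python3 - <<'E'
from h import *
from bench import manip
c=np.load("top0.npz")
m=onplane(c,248,153,.058)[:2]; p=onplane(c,224,208,.049)[:2]
print(m,p,np.linalg.norm(m-p)) # expect .2002
yaw=np.arctan2(*(m-p)[::-1])-np.arctan2(-8,200)
R=np.array([[np.cos(yaw),-np.sin(yaw)],[np.sin(yaw),np.cos(yaw)]])
o=m-R@[.095,.07]; print(o,np.degrees(yaw))
n=o+R@[.01,.025]
ct=o+R@[-.01,-.01]
manip.movep([ct[0],ct[1],.33],down(np.pi+yaw) if abs(yaw)<2 else down(yaw))
w=manip.read_camera("wrist"); np.savez("w1.npz",**w); cv2.imwrite("pics/w1.png",w["frame"])
print(w["origin"],w["attitude"],w["camera_matrix"],manip.read_tool_pos(),manip.read_joint_pos(),manip.read_t())
E
```

```text
[0.72263866 0.00617348] [0.53957143 0.08036714] 0.19753053469580473
[ 0.6095603  -0.02756499] -19.771164917381643
[ 0.52525997 -0.00797564  0.48459096] [[ 3.37695334e-01 -9.05220934e-01 -2.57947519e-01]
 [ 9.41255452e-01  3.24822053e-01  9.23515434e-02]
 [ 1.88492445e-04 -2.73981194e-01  9.61735031e-01]] [[275.84676848   0.         256.74895425]
 [  0.         275.84676848 189.15270782]
 [  0.           0.           1.        ]] [ 0.59681516 -0.03300865  0.32989539] [-9.79481429e-02 -6.07188626e-02  1.46138351e+00  4.55449665e-05
  1.74109467e+00 -1.32445888e+00] 2.975
```

View pics/w1.png

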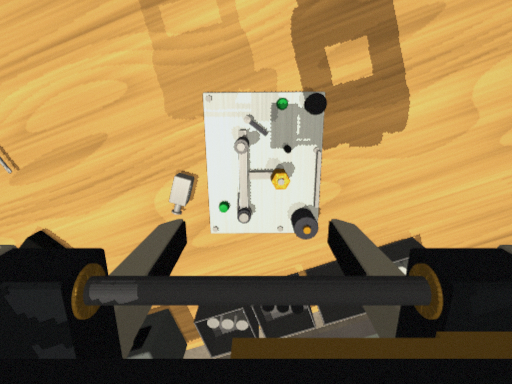

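The wrist view shows the plate upright: nut (281,180), its dog pointing left to (250,174), roller (241,145), pivot (244,215), peg (288,149), pawl (258,125), and feet at (283,104) and (224,207). Next I'll measure by masks and view an enlarged crop.

```bash
python3 - <<'E'
from h import *
c=dict(np.load("w1.npz")); f=c["frame"]
hsv=cv2.cvtColor(f,cv2.COLOR_BGR2HSV)
# plate: light, unsaturated -> largest comp, minAreaRect
m=((hsv[...,1]<45)&(hsv[...,2]>90)).astype(np.uint8); m[240:]=0
m=cv2.morphologyEx(m,cv2.MORPH_CLOSE,np.ones((9,9)))
cs,_=cv2.findContours(m,0,2); k=max(cs,key=cv2.contourArea)
P=np.array([onplane(c,*q[0],.012)[:2] for q in k],np.float32)*1000
r=cv2.minAreaRect(P); print("plate",r)
s=hsv[100:215,225:305]
y=((hsv[...,0]>15)&(hsv[...,0]<35)&(hsv[...,1]>150)&(hsv[...,2]>110)).astype(np.uint8)
y[:160]=0;y[205:]=0;y[:,:262]=0;y[:,300:]=0
cs,_=cv2.findContours(y,0,2);k=max(cs,key=cv2.contourArea);print("nut bbox",cv2.boundingRect(k),cv2.contourArea(k))
z=c["z_map"]; # heights
def pt(u,v): 
    d=ray(c,u,v); return np.array(c["origin"])+d*z[v,u]
vv,uu=np.mgrid[95:240,200:330]; H=np.array([[pt(u,v) for u in range(200,330)] for v in range(95,240)])
np.save("H.npy",H)
def comp(lo,hi,cen,rad):
    q=H[(H[...,2]>lo)&(H[...,2]<hi)&(np.hypot(vv-cen[1],uu-cen[0])<rad)]; 
    return q.mean(0),len(q),(q.max(0)+q.min(0))/2, np.ptp(q,0)
print("nut",comp(.066,.075,(281,180),14))
print("roller",comp(.073,.079,(241,145),14))
print("motor",comp(.055,.061,(306,222),18))
print("pulley",comp(.046,.052,(315,103),16))
b=cv2.resize(f[90:240,195:335],None,fx=4,fy=4,interpolation=cv2.INTER_CUBIC); cv2.imwrite("pics/c1.png",b)
E
```

```text
plate ((617.9268798828125, -29.131881713867188), (197.73516845703125, 247.1763916015625), 70.54747009277344)
nut bbox (272, 173, 18, 16) 203.5
nut (array([ 0.63641435, -0.00918626,  0.07016226]), 245, array([ 0.63689235, -0.00946501,  0.07046834]), array([0.02844252, 0.02735197, 0.0087801 ]))
roller (array([ 0.56477756, -0.04702966,  0.07745933]), 109, array([ 0.56520237, -0.04742445,  0.0764782 ]), array([0.02132623, 0.02083264, 0.00493561]))
motor (array([0.73057574, 0.00508913, 0.05756186]), 389, array([0.73164047, 0.00531891, 0.05796937]), array([0.04079605, 0.0402118 , 0.00590492]))
pulley (array([0.54641704, 0.0785796 , 0.04875299]), 358, array([0.5462807 , 0.07894658, 0.04870078]), array([0.03035545, 0.03178522, 0.00527817]))
```

View pics/c1.png

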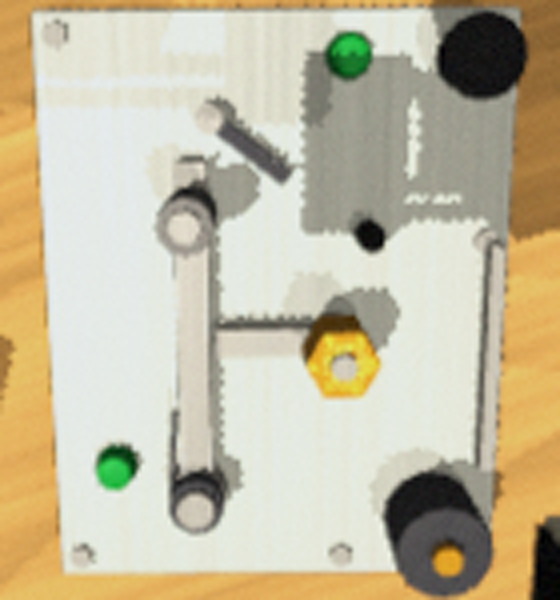

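The crop shows the dog running from the nut (crop 340,362) left to the arm (215,335), the roller top at (185,228), and clear space around the nut and behind the roller. The measured plate yaw (-19.45°) and the nut and roller positions agree with the given geometry within 1 mm. Next I'll get the dog angle, then grip and turn the nut.

```bash
cat >> h.py <<'E'
YAW=np.radians(-19.45); O=np.array([.6183,-.0291])
RP=np.array([[np.cos(YAW),-np.sin(YAW)],[np.sin(YAW),np.cos(YAW)]])
def W(x,y): return O+RP@np.array([x,y])/1000
E
python3 - <<'E'
from h import *
from bench import manip
H=np.load("H.npy"); L=(H[...,:2]-O)@RP*1000
m=(H[...,2]>.022)&(H[...,2]<.031)&(L[...,1]>-24)&(L[...,1]<8)&(abs(L[...,0]-10)<25)
q=L[m]; print(len(q)); 
b=[(round(y+2),q[abs(q[:,1]-y-2)<2][:,0].mean().round(1)) for y in range(-24,8,4) if (abs(q[:,1]-y-2)<2).any()]
print(b)
a0=float(np.clip(np.arctan2(q[:,0].mean()-10,25-q[:,1].mean()),0,.2)); print("a0",a0)
hn=(H[...,2]>.066)&(H[...,2]<.075); print("nut plate", L[hn].mean(0), O)
n=np.array([.6362,-.0091]); psi=YAW+np.pi/2+a0
R=down(psi); manip.move_gripper(.55)
manip.movep([*n,.13],R); print(manip.read_joint_pos())
manip.servo_line([*n,.050],.1); manip.move_gripper(0)
print("w",manip.read_grip_width()*93,manip.read_grasp_force(),manip.read_force(),manip.read_ft_torque(),manip.read_t())
open("psi","w").write(str(psi))
E
```

```text
148
[(-22, np.float64(11.3)), (-18, np.float64(11.2)), (-14, np.float64(11.4)), (-10, np.float64(11.4)), (-6, np.float64(11.4)), (-2, np.float64(11.4)), (2, np.float64(11.4)), (6, np.float64(10.5))]
a0 0.03762654879920766
nut plate [12.11307018 24.99144052] [ 0.6183 -0.0291]
[-5.44736959e-02  7.58224889e-02  1.64639775e+00  1.88039622e-06
  1.41867333e+00  2.46213125e-01]
w 25.927364650975115 29.991424377076328 [0.32880418 0.41544014 1.96635807] [-0.07075143  0.17776579 -0.24203532] 6.6917
```

Gripped across the flats, at 25.9 mm against 26 mm. Now the turn.

```bash
python3 - <<'E'
from h import *
from bench import manip
psi=float(open("psi").read()); p=manip.read_tool_pos()
for a in np.linspace(.15,1.5,10):
    manip.movep(p,down(psi+a)); R=manip.read_tcp_rot()
    t=manip.read_ft_torque()[2]; print(round(a,2),round(t,2),np.round(manip.read_force(),1),round(manip.read_grip_width()*93,1))
    if abs(t)>1.2: break
R=manip.read_tcp_rot(); print(np.arctan2(R[1,0],R[0,0])-psi, manip.read_t())
manip.move_gripper(.55); manip.servo_line([p[0],p[1],.15],.15)
c=W(-10,-10)
manip.movep([*c,.33],down(np.pi+YAW))
w=manip.read_camera("wrist"); np.savez("w2.npz",**w); f=w["frame"]
cv2.imwrite("pics/w2.png",cv2.resize(f[90:240,195:335],None,fx=4,fy=4,interpolation=cv2.INTER_CUBIC)); print(manip.read_t())
E
```

```text
0.15 0.19 [ 2.7 -0.4 -0.6] 25.6
0.3 0.16 [ 5.4 -0.4 -3.1] 25.7
0.45 0.25 [ 7.4 -0.7 -2.7] 25.7
0.6 0.25 [ 8.5 -0.8 -4.9] 26.3
0.75 0.23 [ 9.  -0.6 -5.8] 25.7
0.9 0.2 [10.8  0.3 -5.7] 25.9
1.05 0.19 [11.2  2.2 -5.4] 25.7
1.2 0.23 [13.4  3.  -6.4] 25.7
1.35 0.23 [14.3  3.  -7.5] 25.4
1.5 0.23 [13.9  4.5 -7.1] 25.8
1.494673896899454 9.3583
11.625
```

View pics/w2.png

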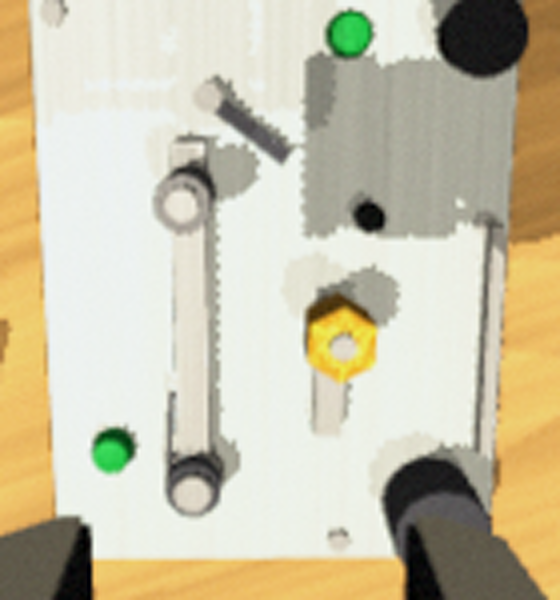

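The dog (crop 328,405) now points along plate +x, clear of the arm, so the nut is open at about 1.5 rad. Next I'll push the roller with closed fingers along the arc chord.

```bash
python3 - <<'E'
from h import *
from bench import manip
manip.move_gripper(0)
psi=YAW+np.pi/2-.24; R=down(psi); u=np.array([np.cos(psi),np.sin(psi)])
piv=W(80,-35)
def rol(t): 
    return piv+RP@np.array([-.125*np.cos(t),.125*np.sin(t)])
z=.047; off=.011+.0075
s=rol(0)-u*(off+.025)
manip.movep([*s,.15],R); manip.servo_line([*s,z],.12); f0=np.array(manip.read_force())
for t in [0,.1,.2,.3,.36,.40,.43,.45]:
    p=rol(t)-u*off; manip.servo_line([*p,z],.06)
    q=np.array(manip.read_tool_pos()); F=np.array(manip.read_force())-f0
    print(t,np.round((q[:2]-p)*1000,1),"push",round(-F[:2]@u,1),np.round(F,1),round(manip.read_t(),2))
    if -F[:2]@u>18: break
w=manip.read_camera("wrist"); np.savez("w3.npz",**w); cv2.imwrite("pics/w3.png",w["frame"])
w=manip.read_camera("top"); np.savez("t3.npz",**w)
w=manip.read_camera("scene"); np.savez("s3.npz",**w); cv2.imwrite("pics/s3.png",cv2.resize(w["frame"][150:290,200:320],None,fx=4,fy=4,interpolation=2))
E
```

```text
0 [0.2 0. ] push 5.1 [-1.8 -4.9  2.7] 15.63
0.1 [-0.4 -0. ] push 7.1 [-6.3 -4.3  2.9] 15.99
0.2 [-0.5  0. ] push 5.6 [-5.6 -3.   0.8] 16.35
0.3 [-0.5  0. ] push 4.2 [-3.8 -2.5 -1.8] 16.71
0.36 [-0.8 -0.2] push 9.8 [-8.6 -6.1  0.5] 16.98
0.4 [-0.9 -0.2] push 9.1 [-8.9 -5.   0.4] 17.23
0.43 [-1.  -0.3] push 9.5 [-8.4 -5.8  0.6] 17.48
0.45 [-1.1 -0.3] push 9.0 [-8.3 -5.4 -0.1] 17.73
```

View pics/w3.png

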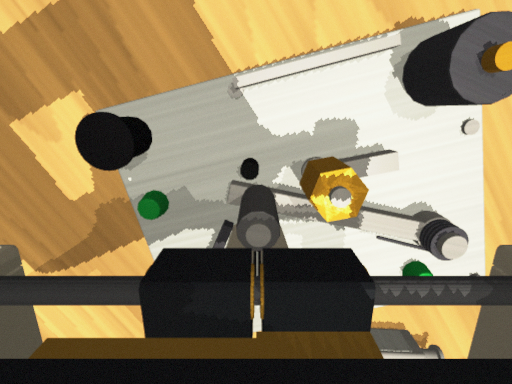

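View pics/s3.png

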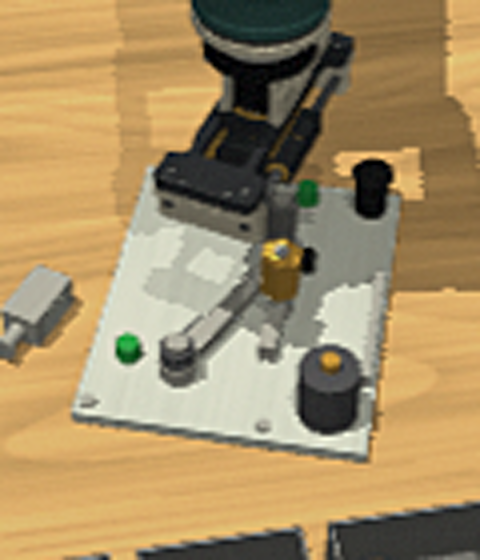

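The wrist view shows the roller (258,232) pressed by the fingers and the arm's tip (235,190) close to the peg (250,168), with the pawl (225,235) behind the arm. I'll push on in small steps until the force shows the stop.

```bash
python3 - <<'E'
from h import *
from bench import manip
psi=YAW+np.pi/2-.24; u=np.array([np.cos(psi),np.sin(psi)]); piv=W(80,-35); off=.0185; z=.047
def rol(t): return piv+RP@np.array([-.125*np.cos(t),.125*np.sin(t)])
def tens(c,u_,v_):
    d=RP.T@(onplane(c,u_,v_,.080)[:2]-piv); return np.arctan2(d[1],-d[0]),np.hypot(*d)
print("tension, radius",tens(np.load("w3.npz"),258,233))
for t in np.arange(.46,.53,.01):
    p=rol(t)-u*off; manip.servo_line([*p,z],.02); manip.pause(.15)
    F=np.array(manip.read_force()); print(round(t,2),"push",round(-F[:2]@u,1),np.round(F,1),round(manip.read_t(),2))
    if -F[:2]@u>14: break
w=manip.read_camera("wrist"); np.savez("w4.npz",**w); cv2.imwrite("pics/w4.png",cv2.resize(w["frame"][120:280,170:370],None,fx=4,fy=3.75))
E
```

```text
tension, radius (np.float64(0.4537397561062934), np.float64(0.12448839856837023))
0.46 push 8.4 [-8.6 -4.4  1.7] 18.28
0.47 push 9.4 [-9.6 -4.9  1.3] 18.68
0.48 push 10.0 [-9.7 -5.6  0.8] 19.08
0.49 push 13.2 [-13.3  -7.    2.9] 19.48
0.5 push 22.6 [-21.5 -13.    7.8] 19.88
```

View pics/w4.png

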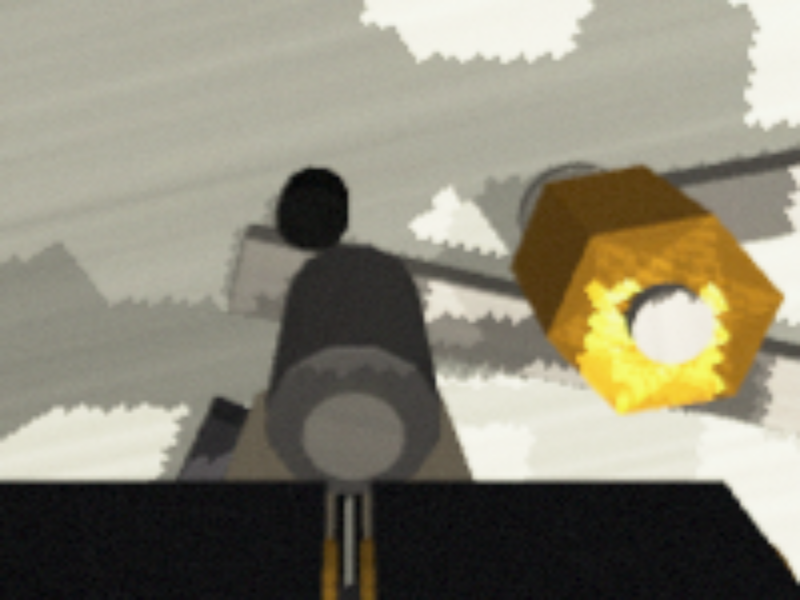

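The arm bears on the peg (crop 312,210) with 22 N, so it's on the stop. As a last check I'll compare the pawl's direction with its rest position before handing in.

```bash
python3 - <<'E'
from h import *
from bench import manip
c=np.load("w1.npz"); d=np.load("w4.npz")
a,b=[onplane(c,*p,.026) for p in [(248,118.5),(266,132.5)]]
print("rest pivot,tip in w4",proj(d,a),proj(d,b))
z=d["z_map"]; f=d["frame"]
P=np.array([np.r_[(np.array(d["origin"])+ray(d,u,v)*z[v,u])] for v in range(215,247) for u in range(195,245) if z[v,u]>0 and f[v,u].max()<85])
m=(P[:,2]>.022)&(P[:,2]<.029); L=(P[m,:2]-O)@RP*1000
La,Lb=[(q[:2]-O)@RP*1000 for q in (a,b)]; print(La,Lb,len(L))
if len(L): print(L.mean(0),L.min(0),L.max(0)); e=(Lb-La)/np.hypot(*(Lb-La)); n=np.array([-e[1],e[0]]); print("lateral off",((L-La)@n).mean(),((L-La)@n).min(),((L-La)@n).max(),"along",((L-La)@e).min(),((L-La)@e).max())
F=np.array(manip.read_force()); print(F)
E
```

```text
rest pivot,tip in w4 [203.47734613 276.69581197] [222.11237648 234.54843201]
[-82.54610663 -25.13198811] [-60.24392155   3.95979512] 138
[-60.41515735   1.39844996] [-67.46078722  -5.75648983] [-55.16439283   6.63200478]
lateral off -1.4224392647449235 -5.441245912555676 1.4172548306541055 along 26.519063464344754 39.61426624824182
[-22.29291315 -12.33432557   7.62931391]
```

```bash
python3 -c "
from bench import manip
print(manip.read_t(),manip.read_joint_velocities()); print(manip.sign_off())"
```

```text
19.9333 [0.00109117 0.00188632 0.0010579  0.00098996 0.00055    0.0013971 ]
the job is handed in; nothing more can be done
None
```

I handed the job in at 19.9 s: the lock nut is open at about 1.5 rad, and the fingers are holding the arm on its back stop with about 22 N. The images show the pawl dropped in behind the arm, and no loose part was touched. The hand-in returned no verdict.

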